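Free the cam lock and feed the sample cartons forward

TASK

The sample dispenser on the clinic counter is locked by its cam. Push the red lever round until it points at the green dot, which puts the yellow cam at its low point, and leave the slide back while you do so; then push the blue pad at the robot's end of the slide until the slide is fully home and the row of cartons stands up against the front lip. Do not force the slide against a locked cam, move the cartons with the slide only, never by hand, and leave everything else on the counter where it is.

Things in the scene. Friction and masses are not known exactly. Their poses are not given: they have to be found in the camera images.
- dispenser: White sample dispenser, fixed on the counter. Origin on the counter under the carton lane's centre line; +x forward along the lane (away from the robot), +y left. Base plate 12 mm thick, x -141 to 121, y -175 to 40 mm. Lane along y = 0 between rails (inner faces y = +-23 mm, top 55 mm high, x -43 to 112 mm), front lip 42 mm high, inner face at x = 112 mm.
- slide (a joint): Travel of the slide along dispenser +x, m: 0 = back (robot side), 0.060 = home at its stop. Stays where left, friction 2.5 N. Blue pusher plate behind the cartons: face at x = -58 mm + travel. Steel follower nose to the right (-y), 34 mm high, meets the cam after 62 - 16*(1 - cos(cam)) mm of travel, so it goes home only with the cam within about 0.3 rad of low.
- push_pad (a point): On the slide: centre of the robot-side face of the blue push pad, 50 mm above the counter, at dispenser x = -131 mm + travel, y = 0. The pad is an upright plate 50 mm wide (y), 8 mm thick (x), standing from 14 to 80 mm above the counter; push it along dispenser +x.
- cam (a joint): Angle of cam and lever about the vertical, rad, counterclockwise from above. 0 = low point, lever at the green dot. Starts at 1.3 to 2.2 (locked): turn it clockwise from above; it can be overrun to -0.6. Stays where left; friction 0.3 N m (4 N at the peg). Yellow disc, radius 30 mm, centre 16 mm off the pivot, top 36 mm high.
- cam_axis (a point): Point on the cam's vertical pivot axis, 70 mm above the counter (fixed in the dispenser at x = 1, y = -85 mm).
- lever_peg (a point): On the axis of the upright red peg near the lever's end, 70 mm above the counter. Peg 16 mm thick, 47 to 85 mm above the counter, 75 mm from the cam axis. The red lever below is 14 mm wide, top 47 mm high, 92 mm long from the axis; in the dispenser frame it points along -150 degrees + cam (counterclockwise from +x).
- green_dot (a point): Green dot, 14 mm wide, on top of the base plate (12 mm high), 106 mm from the cam axis: the lever points at it at the cam's low point.
- carton_back: Loose sample carton in the lane nearest the pusher plate, white with an orange band, 36 (lane) x 40 x 75 mm, standing on the base plate; origin at the centre of its underside. The three start with gaps between them.
- carton_mid: Loose middle sample carton, white with a blue band, 36 (lane) x 40 x 75 mm, standing on the base plate; origin at the centre of its underside. The three start with gaps between them.
- carton_front: Loose front sample carton, white with a green band, 36 (lane) x 40 x 75 mm, standing on the base plate; origin at the centre of its underside. The three start with gaps between them.
- cream_jar: Bystander: squat glass jar 54 mm wide, 48 mm high, just left of the dispenser; origin at the centre of its underside.
- serum_bottle: Bystander: amber dropper bottle with black cap, 34 mm wide, 85 mm high, just right of the dispenser; origin at the centre of its underside.
- water_bottle: Bystander: clear water bottle 72 mm wide, 190 mm high, far left; origin at the centre of its underside.
- lotion_bottle: Bystander: white lotion bottle 48 mm wide, 150 mm high, right; origin at the centre of its underside.
- tall_carton: Bystander: white carton with orange band 45 x 45 x 130 mm, far right; origin at the centre of its underside.
- dark_carton: Bystander: white carton with blue band 50 x 40 x 110 mm, left; origin at the centre of its underside.
Things that resemble listed ones, but are neither listed nor needed, are in the scene too. Leave any purple look-alike of the carton_mid alone. What is shaped like the carton_back but turquoise is not meant.

How it is judged:
On the way, in this order (a step that is already met when the one before it is completed fails the run):
1. the cam is turned to its low point (lever within 0.3 rad of the green dot) while the slide is still back (travel under 20 mm) (value of joint cam between -0.3 and 0.3 rad and value of joint slide below 0.02 m), for 0.2 s.
2. the slide is pushed fully home (travel over 56 of 60 mm) (value of joint slide above 0.056 m), for 0.2 s.
At the end, for the whole second after the job is handed in: The slide is home (travel over 56 of 60 mm) and at rest, the cam still within 0.3 rad of its low point, and the three cartons stand upright in the lane (within 0.1 rad) in a closed row against the lip (the front one within 10 mm of it, the others within 82 and 46 mm) (value of joint cam between -0.3 and 0.3 rad and value of joint slide above 0.056 m and velocity of joint slide between -0.005 and 0.005 m/s and x of carton_back in the frame of dispenser above 0.012 m and angle between each of carton_back, carton_mid, carton_front's own z axis and vertical below 0.1 rad and linear speed of each of carton_back, carton_mid, carton_front below 0.02 m/s and x of carton_mid in the frame of dispenser above 0.048 m and x of carton_front in the frame of dispenser above 0.084 m); the robot touches nothing.
It fails at once if the slide is forced against the cam (over 12 N between them) (contact force between slide and cam above 12 N).
It fails at once if a carton is touched by the hand or arm (over 1 N) (contact force between any of the fingers, the arm and carton_back above 1 N or contact force between any of the fingers, the arm and carton_mid above 1 N or contact force between any of the fingers, the arm and carton_front above 1 N).
It fails at once if a carton is lifted (over 12 mm) or tipped (over 0.3 rad) (height (world z) of any of carton_back, carton_mid, carton_front above 0.024 m or angle between any of carton_back, carton_mid, carton_front's own z axis and vertical above 0.3 rad).
It fails at once if a bottle, jar or carton standing beside the dispenser is moved by more than 15 mm or lifted (distance of any of cream_jar, serum_bottle, water_bottle, lotion_bottle, tall_carton, dark_carton from where it was at the start of the episode above 0.015 m).
It also fails if it takes over 64 s, if anything falls off the work surface, if the arm or the gripper's body presses on something with over 40 N, if the wrist force passes 120 N, or if a joint passes its speed limit or range.

ROBOT

A 6-joint arm with a two-finger parallel gripper is mounted at the origin on the work surface. World frame = base frame: x ahead of the robot, y to its left, z up, the work surface at z = 0. Lengths are in m, angles in rad, forces in N, time in s.
With the tool pointing down it reaches from about 0.425 to 0.95 m from the base axis. Payload 3.5 kg.
Tool frame: the origin (TCP) lies between the finger pads; the fingertips stand 14 mm ahead of it and the grasp point (between the pads) lies 5 mm behind it; z points along the fingers, y is the line along which they close (so a half turn about z gives the same grasp; the last joint's range is limited). The gripper opens to 85 mm and grips with 20 to 120 N. Pads are 22 mm wide; open, the fingers measure 114 mm over their backs; the gripper's body (76 mm by 85 mm) begins 54 mm behind the grasp point. The pads swing forward as they close: fully open they stand 13 mm farther back than shut.
Start: joints at [1.047, 0.286, 1.577, -0, 1.279, -0.15], TCP at [0.246, 0.628, 0.245] pointing down, gripper open.
Joint ranges: [-2.77, 2.77], [-0.9, 2.22], [0.21, 2.48], [-1.53, 4.67], [0.24, 2.81], [-2.84, 2.84]. Speed limits (rad/s): [2.79, 2.79, 3.14, 3.14, 3.14, 3.14].

INTERFACE

Orientations are given as a unit quaternion [x, y, z, w].
In Python, from plant import * gives the robot as it stands.
- The arm moves only by the tool step_arm, never from a script. Its argument "commands" is a list of rows, each an object of numbers: "gripper": the gripper's target within -1 to 1 (shut at 1, half-way at 0, fully open at -1); "x", "y", "z": the shift along the tool's x, y, z in mm; "spin": the turn about the tool's z in degrees. A call has exactly 10 rows; each row shifts and turns the commanded pose from where the row before left it, along the tool's axes as they then stand; what a row does not reach is not made up. A row lasts 1/10 s, in which the tool goes at most 50 mm and 8.59 degrees, less where a joint would pass 70% of its speed; a pose out of reach is approached as far as the arm can. A call with a gripper value outside its range is refused whole. The fingers move at their own pace and stop on an object; "force" is the grip in N (left out, the last holds). Time passes only in rows, so rows that do not move let the fingers close, or fill a call up. It gives the time, the measured TCP pose, the force, the opening and the grip force at its end, in the units of the state.
- get_state(): the state, without advancing time (a new reading comes with each control period).
- read_camera(name): name is "scene" or "top"; returns a dict with "color" (420x560x3 uint8, red, green, blue), "z_map" (420x560 float32, m along the optical axis (not along the pixel's ray), 0 where there is no reading), "fx", "fy", "cx", "cy" (pixels), "distortion" ([k1, k2, p1, p2, k3] as OpenCV has them; the pictures are not rectified), "eye" and "attitude" of the camera in the world. Camera axes: x right, y up, looking along -z (the intrinsics and any distortion apply to the point x, -y, -z); pixel columns grow to the right and rows downward; lengths in m; the calibration is good to about 2 mm. A picture is of the moment at which its call begins.
- sign_off(): hands the job in; it is judged then, once.
The state is a dict: "time": time; "qpos": joint angles; "dq": joint speeds; "joint_efforts": joint torques, N m; "eef_pos": TCP position; "tcp_rot": TCP orientation; "contact_force": force on the tool from outside, world axes, zero at the start; "wrist_torque": the same for the moment, N m; "opening": opening from 0.0 (shut) to 1.0 (fully open); "finger_force": force on a finger pad.
Only numpy, scipy, OpenCV 4.12 (cv2) and the standard library are available. Lean on these libraries where they do the work, as an engineer would, in place of code of your own. Each camera call takes 0.05 s, during which the arm holds its last target. There are 200 camera calls.

## Working session

There is one attempt and no reset: what is moved stays moved. The work goes in short steps, Python scripts to look and compute and a tool call to move; the robot and the scene stay as the last step left them, time stands still between calls to the robot, and variables do not carry over. Pictures are saved under pics/ and viewed, at most 10 in all, crops included, and the job is handed in when it is done.

Besides the shell and the picture viewer there is one more tool, called in YAML: its name, and indented under it one key for each argument. step_arm: Moves the arm, as the interface text tells. Its arguments: {"type":"object","properties":{"commands":{"type":"array"},"force":{"type":"number"}},"required":["commands"]}

```bash
mkdir -p pics; ls; cat > h.py <<'E'
from plant import *
import numpy as np, cv2
from scipy.spatial.transform import Rotation as R
def shot(n,f=None):
    c=read_camera(n)
    if f: cv2.imwrite(f,c["color"][:,:,::-1])
    return c
def rot(a):
    a=np.array(a,float)
    return a if a.shape==(3,3) else R.from_quat(a).as_matrix()
def rays(c,uv):
    K=np.array([[c["fx"],0,c["cx"]],[0,c["fy"],c["cy"]],[0,0,1]])
    p=cv2.undistortPoints(np.array(uv,float).reshape(-1,1,2),K,np.array(c["distortion"],float)).reshape(-1,2)
    return np.c_[p[:,0],-p[:,1],-np.ones(len(p))]@rot(c["attitude"]).T
def onplane(c,uv,z):
    d=rays(c,uv); e=np.array(c["eye"]); return e+d*((z-e[2])/d[:,2])[:,None]
def cloud(c):
    h,w=c["z_map"].shape; v,u=np.mgrid[:h,:w]
    d=rays(c,np.c_[u.ravel(),v.ravel()]); return (np.array(c["eye"])+d*c["z_map"].reshape(-1,1)).reshape(h,w,3)
E
python3 - <<'E'
from h import *
for n in("scene","top"):
    c=shot(n,f"pics/{n}0.png"); print(n,c["eye"],c["attitude"],c["fx"],c["distortion"])
print(get_state())
E
```

```text
pics
scene [ 1.37590214 -0.79454     0.80207818] [0.44349607 0.182943   0.35350377 0.80304307] 461.17998304131874 [-0.01508856  0.          0.          0.          0.        ]
top [3.18880590e-01 7.58894010e-04 1.21581132e+00] [ 0.07541306 -0.07178955 -0.69867208  0.70782516] 415.7935334795975 [0.00460723 0.         0.         0.         0.        ]
{'time': 0.1, 'qpos': array([ 1.04701896e+00,  2.87128151e-01,  1.57807299e+00, -8.83764190e-06,
        1.27860981e+00, -1.50024707e-01]), 'dq': array([ 0.00140933, -0.00284977, -0.00411503,  0.00175928, -0.00084757,
       -0.00075703]), 'joint_efforts': array([ 2.03210468e-03, -4.07295871e+01, -2.93699169e+01, -6.30301861e-05,
        3.39339276e-03, -1.62347122e-07]), 'eef_pos': array([0.24614487, 0.62789325, 0.24402847]), 'tcp_rot': array([ 1.85789154e-01,  9.82589009e-01, -1.04819304e-03, -3.62651668e-04]), 'contact_force': array([ 0.59055258,  0.48937294, -1.23231361]), 'wrist_torque': array([-0.08011398, -0.04061612, -0.02717284]), 'finger_force': 0.0, 'opening': 1.0006622353712258}
```

View pics/top0.png

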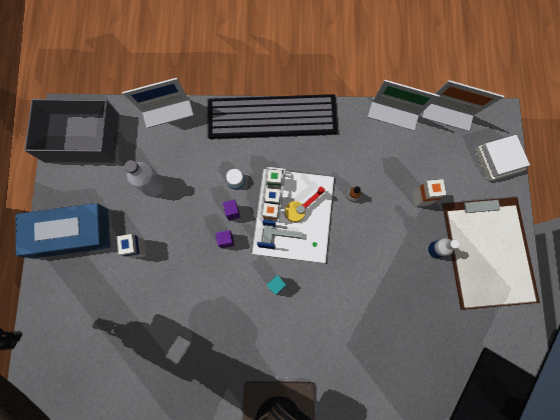

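View pics/scene0.png

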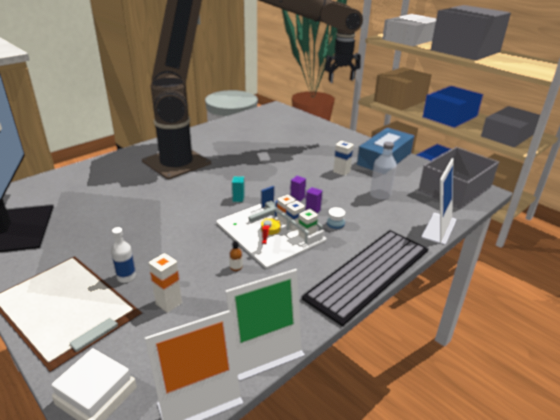

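The top view shows the dispenser plate at about (253–335, 168–262). The green dot is at (315,244), the red lever tip at (321,190), the pivot near (297,212) and the blue pad at (266,237). The serum bottle is at (356,194) and the turquoise decoy at (277,285). The scene view confirms the layout.

```bash
python3 - <<'E'
from h import *
c=shot("top"); P=cloud(c); hsv=cv2.cvtColor(c["color"],cv2.COLOR_RGB2HSV)
def comps(name,lo,hi,z=None,box=(225,155,370,300)):
    m=cv2.inRange(hsv,lo,hi); k=np.zeros_like(m); x0,y0,x1,y1=box; k[y0:y1,x0:x1]=m[y0:y1,x0:x1]
    n,l,s,ce=cv2.connectedComponentsWithStats(k)
    for i in range(1,n):
        if s[i,4]>=8:
            pp=P[l==i]; print(name,ce[i].round(1),s[i],'med',np.median(pp,0).round(3),'zmax',pp[:,2].max().round(3), 'plane', None if z is None else onplane(c,[ce[i]],z)[0].round(4))
comps("green",(50,120,60),(75,255,255),.012)
comps("red",(0,170,80),(5,255,255),.06)
comps("yellow",(20,130,80),(33,255,255),.036)
comps("blue",(105,120,30),(122,255,255),.08)
comps("turq",(80,120,60),(98,255,255),.07)
comps("purple",(125,100,40),(150,255,255),.07)
# plate: white at height ~12mm
hm=((abs(P[:,:,2]-.012)<.006)&(hsv[:,:,1]<50)&(hsv[:,:,2]>120)).astype(np.uint8)
k=np.zeros_like(hm);k[155:275,240:345]=hm[155:275,240:345]
pts=P[k>0][:,:2].astype(np.float32); print(len(pts))
u=np.argwhere(k)[:,::-1].astype(np.float32); r=cv2.minAreaRect(onplane(c,u,.012)[:,:2].astype(np.float32)); print(r, cv2.boxPoints(r).round(4).tolist())
# red pixels
m=(hsv[:,:,0]<6)&(hsv[:,:,1]>170)&(hsv[:,:,2]>80); m[:155]=0;m[275:]=0;m[:,:280]=0;m[:,345:]=0
q=P[m]; print("peg pts",q[q[:,2]>.07].mean(0),(q[:,2]>.07).sum()," lever",q[q[:,2]<.055].mean(0))
for nm,(a,b) in dict(serum=(356,194)).items():
    w=P[b-14:b+14,a-14:a+14].reshape(-1,3); w=w[w[:,2]>.03]; print(nm,w.mean(0),w.min(0),w.max(0))
cv2.imwrite("pics/c1.png",cv2.resize(c["color"][150:300,220:370,::-1],(600,600),interpolation=cv2.INTER_CUBIC))
E
```

```text
green [273.7 175.3] [271 173   6   6  32] med [0.659 0.018 0.087] zmax 0.093 plane [0.6821 0.0205 0.012 ]
green [314.2 244.3] [313 243   4   4  12] med [ 0.476 -0.1    0.012] zmax 0.015 plane [ 0.4747 -0.1006  0.012 ]
red [313.6 196.9] [303 187  22  21  98] med [ 0.607 -0.098  0.048] zmax 0.088 plane [ 0.605  -0.0953  0.06  ]
yellow [293.2 211.8] [285 201  20  21 266] med [ 0.562 -0.037  0.036] zmax 0.042 plane [ 0.5655 -0.038   0.036 ]
blue [271.4 194.8] [269 192   6   6  32] med [0.603 0.026 0.087] zmax 0.093 plane [0.6045 0.0249 0.08  ]
blue [268.7 222.4] [263 220  12   7  59] med [0.529 0.031 0.066] zmax 0.072 plane [0.5255 0.0313 0.08  ]
blue [265.6 245. ] [257 242  17   7  75] med [0.464 0.039 0.076] zmax 0.084 plane [0.4624 0.0387 0.08  ]
turq [276.  284.4] [267 275  19  20 206] med [0.357 0.009 0.074] zmax 1.216 plane [0.3567 0.0088 0.07  ]
purple [231.3 209.8] [225 200  15  20 233] med [0.56  0.138 0.074] zmax 1.216 plane [0.562  0.1376 0.07  ]
purple [228.3 238.7] [225 230   9  17 123] med [0.478 0.143 0.073] zmax 0.081 plane [0.4799 0.1428 0.07  ]
4042
((0.5632937550544739, -0.03975135087966919), (0.2135256826877594, 0.2613452970981598), 83.7582778930664) [[0.42179998755455017, -0.13169999420642853], [0.6815999746322632, -0.16009999811649323], [0.704800009727478, 0.05220000073313713], [0.4449999928474426, 0.08060000091791153]]
peg pts [ 0.62083289 -0.11345984  0.0825203 ] 24  lever [ 0.60055535 -0.08914529  0.04663458]
serum [ 0.60967009 -0.20657798  0.09610302] [ 0.31888059 -0.23295985  0.03073508] [6.36547242e-01 7.58894010e-04 1.21581132e+00]
```

View pics/c1.png

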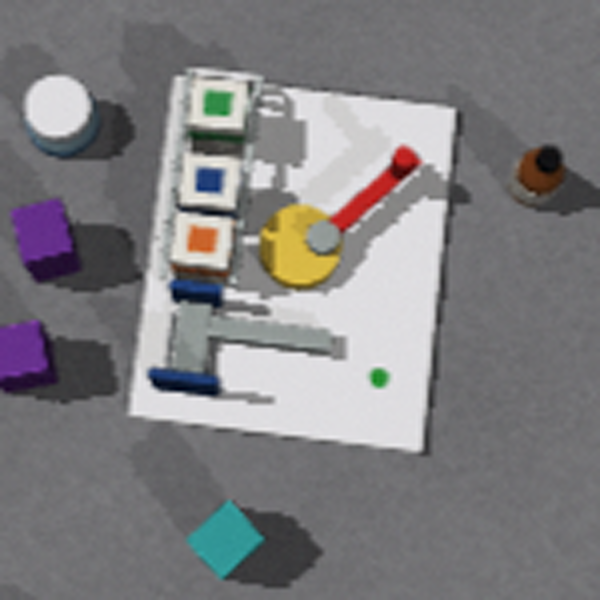

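Dispenser yaw comes out at about -6.2° with its origin at (0.581, 0.026). The cam axis is then (0.572, -0.058). The predicted dot (0.4754, -0.1011) agrees with the measured one (0.4747, -0.1006), and cam ≈ 1.88 rad with the peg at (0.621, -0.1135). I'll straddle the peg with half-open fingers and follow its arc.

step_arm:
  commands:
    - {"x":-31,"y":-27.7,"gripper":0.3}
    - {"x":-31,"y":-27.7,"gripper":0.3}
    - {"x":-31,"y":-27.7,"gripper":0.3}
    - {"x":-31,"y":-27.7,"gripper":0.3}
    - {"x":-31,"y":-27.7,"gripper":0.3}
    - {"x":-31,"y":-27.7,"gripper":0.3}
    - {"x":-31,"y":-27.7,"gripper":0.3}
    - {"x":-31,"y":-27.7,"gripper":0.3}
    - {"x":-31,"y":-27.7,"gripper":0.3}
    - {"x":-31,"y":-27.7,"gripper":0.3}

```text
invalid input
```

step_arm:
  commands:
    - {"x":-31,"y":-27.7,"gripper":0.3}
    - {"x":-31,"y":-27.7,"gripper":0.3}
    - {"x":-31,"y":-27.7,"gripper":0.3}
    - {"x":-31,"y":-27.7,"gripper":0.3}
    - {"x":-31,"y":-27.7,"gripper":0.3}
    - {"x":-31,"y":-27.7,"gripper":0.3}
    - {"x":-31,"y":-27.7,"gripper":0.3}
    - {"x":-31,"y":-27.7,"gripper":0.3}
    - {"x":-31,"y":-27.7,"gripper":0.3}
    - {"x":-31,"y":-27.7,"gripper":0.3}

```text
invalid input
```

step_arm:
  commands:
    - {"spin":7,"gripper":0.3}
    - {"spin":7,"gripper":0.3}
    - {"spin":7,"gripper":0.3}
    - {"spin":6.3,"gripper":0.3}
    - {"gripper":0.3}
    - {"gripper":0.3}
    - {"gripper":0.3}
    - {"gripper":0.3}
    - {"gripper":0.3}
    - {"gripper":0.3}

```text
invalid input
```

step_arm:
  commands:
    - {"x":-31,"y":-27.7,"z":0,"spin":0,"gripper":0.3}
    - {"x":-31,"y":-27.7,"z":0,"spin":0,"gripper":0.3}
    - {"x":-31,"y":-27.7,"z":0,"spin":0,"gripper":0.3}
    - {"x":-31,"y":-27.7,"z":0,"spin":0,"gripper":0.3}
    - {"x":-31,"y":-27.7,"z":0,"spin":0,"gripper":0.3}
    - {"x":-31,"y":-27.7,"z":0,"spin":0,"gripper":0.3}
    - {"x":-31,"y":-27.7,"z":0,"spin":0,"gripper":0.3}
    - {"x":-31,"y":-27.7,"z":0,"spin":0,"gripper":0.3}
    - {"x":-31,"y":-27.7,"z":0,"spin":0,"gripper":0.3}
    - {"x":-31,"y":-27.7,"z":0,"spin":0,"gripper":0.3}

```text
time: 1.15
eef_pos: [0.4341, 0.2557, 0.2451]
tcp_rot: [0.186, 0.983, -0.0, -0.0]
contact_force: [0.7, 0.0, 0.5]
opening: 0.35
finger_force: 0.0
```

step_arm:
  commands:
    - {"x":-31,"y":-27.7,"z":0,"spin":0,"gripper":0.3}
    - {"x":-31,"y":-27.7,"z":0,"spin":0,"gripper":0.3}
    - {"x":-31,"y":-27.7,"z":0,"spin":0,"gripper":0.3}
    - {"x":-31,"y":-27.7,"z":0,"spin":0,"gripper":0.3}
    - {"x":-31,"y":-27.7,"z":0,"spin":0,"gripper":0.3}
    - {"x":-31,"y":-27.7,"z":0,"spin":0,"gripper":0.3}
    - {"x":-31,"y":-27.7,"z":0,"spin":0,"gripper":0.3}
    - {"x":-31,"y":-27.7,"z":0,"spin":0,"gripper":0.3}
    - {"x":-31,"y":-27.7,"z":0,"spin":0,"gripper":0.3}
    - {"x":-31,"y":-27.7,"z":0,"spin":0,"gripper":0.3}

```text
time: 2.15
eef_pos: [0.6217, -0.1153, 0.2449]
tcp_rot: [0.186, 0.983, 0.0, -0.0]
contact_force: [0.4, -0.1, -1.2]
opening: 0.346
finger_force: 0.0
```

step_arm:
  commands:
    - {"x":0,"y":0,"z":0,"spin":7,"gripper":0.3}
    - {"x":0,"y":0,"z":0,"spin":7,"gripper":0.3}
    - {"x":0,"y":0,"z":0,"spin":7,"gripper":0.3}
    - {"x":0,"y":0,"z":0,"spin":6.3,"gripper":0.3}
    - {"x":0,"y":0,"z":20,"spin":0,"gripper":0.3}
    - {"x":0,"y":0,"z":20,"spin":0,"gripper":0.3}
    - {"x":0,"y":0,"z":20,"spin":0,"gripper":0.3}
    - {"x":0,"y":0,"z":20,"spin":0,"gripper":0.3}
    - {"x":0,"y":0,"z":0,"spin":0,"gripper":0.3}
    - {"x":0,"y":0,"z":0,"spin":0,"gripper":0.3}

```text
time: 3.15
eef_pos: [0.6211, -0.1137, 0.165]
tcp_rot: [0.412, 0.911, -0.0, -0.001]
contact_force: [-0.0, -0.7, -0.2]
opening: 0.353
finger_force: 0.0
```

```bash
python3 - <<'E'
from h import *
c=shot("scene"); P=cloud(c); hsv=cv2.cvtColor(c["color"],cv2.COLOR_RGB2HSV)
m=((hsv[:,:,0]<6)|(hsv[:,:,0]>176))&(hsv[:,:,1]>150)&(hsv[:,:,2]>80); m[:210]=0;m[280:]=0;m[:,:235]=0;m[:,300:]=0
q=P[m]; t=q[q[:,2]>.055]; print(len(q),len(t),t.mean(0),t.max(0))
cv2.imwrite("pics/c2.png",cv2.resize(c["color"][120:295,180:380,::-1],(800,600)[:2],interpolation=cv2.INTER_CUBIC))
s=get_state();print(s["eef_pos"],s["tcp_rot"],s["qpos"],s["time"])
E
```

```text
74 42 [ 0.62711689 -0.1162678   0.07299904] [ 0.63118604 -0.10701313  0.08728922]
[ 0.62179058 -0.11390422  0.16620999] [4.12441627e-01 9.10983859e-01 4.30648579e-05 5.57242492e-04] [-3.41478725e-01  2.66115746e-01  1.75197680e+00 -8.09411330e-06
  1.12238232e+00 -1.06200611e+00] 3.2
```

View pics/c2.png

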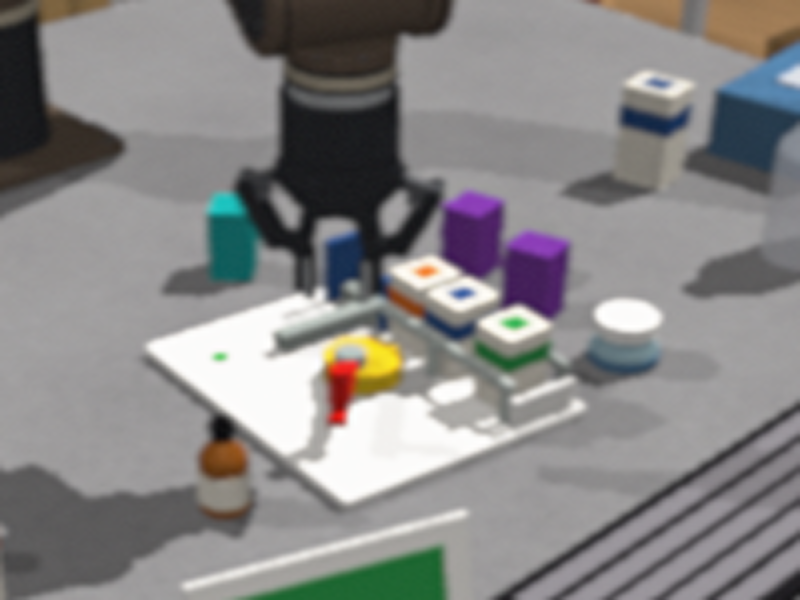

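The close view shows the peg at about (337,410) upright under the hand, with the serum bottle clear at (224,470). The peg position from the scene camera agrees to about 2 mm. Descending to straddle the peg.

step_arm:
  commands:
    - {"x":0,"y":0,"z":12,"spin":0,"gripper":0.3}
    - {"x":0,"y":0,"z":12,"spin":0,"gripper":0.3}
    - {"x":0,"y":0,"z":12,"spin":0,"gripper":0.3}
    - {"x":0,"y":0,"z":12,"spin":0,"gripper":0.3}
    - {"x":0,"y":0,"z":12,"spin":0,"gripper":0.3}
    - {"x":0,"y":0,"z":12,"spin":0,"gripper":0.3}
    - {"x":0,"y":0,"z":12,"spin":0,"gripper":0.3}
    - {"x":0,"y":0,"z":12,"spin":0,"gripper":0.3}
    - {"x":0,"y":0,"z":0,"spin":0,"gripper":0.3}
    - {"x":0,"y":0,"z":0,"spin":0,"gripper":0.3}

```text
time: 4.2
eef_pos: [0.6213, -0.1137, 0.0689]
tcp_rot: [0.412, 0.911, -0.0, -0.0]
contact_force: [0.8, -0.6, -0.0]
opening: 0.351
finger_force: 0.0
```

step_arm:
  commands:
    - {"x":0.2,"y":-5.2,"z":0,"spin":4,"gripper":0.3}
    - {"x":0.2,"y":-5.2,"z":0,"spin":4,"gripper":0.3}
    - {"x":0.2,"y":-5.2,"z":0,"spin":4,"gripper":0.3}
    - {"x":0.2,"y":-5.2,"z":0,"spin":4,"gripper":0.3}
    - {"x":0.2,"y":-5.2,"z":0,"spin":4,"gripper":0.3}
    - {"x":0.2,"y":-5.2,"z":0,"spin":4,"gripper":0.3}
    - {"x":0.2,"y":-5.2,"z":0,"spin":4,"gripper":0.3}
    - {"x":0.2,"y":-5.2,"z":0,"spin":4,"gripper":0.3}
    - {"x":0.2,"y":-5.2,"z":0,"spin":4,"gripper":0.3}
    - {"x":0.2,"y":-5.2,"z":0,"spin":4,"gripper":0.3}

```text
time: 5.2
eef_pos: [0.5759, -0.1325, 0.0705]
tcp_rot: [0.7, 0.714, 0.002, 0.003]
contact_force: [5.2, 0.3, -4.6]
opening: 0.354
finger_force: 2.7
```

```bash
cat > chk.py <<'E'
from h import *
c=shot("scene"); P=cloud(c); hsv=cv2.cvtColor(c["color"],cv2.COLOR_RGB2HSV)
m=((hsv[:,:,0]<6)|(hsv[:,:,0]>176))&(hsv[:,:,1]>150)&(hsv[:,:,2]>80); m[:205]=0;m[285:]=0;m[:,:210]=0;m[:,310:]=0
q=P[m]; t=q[q[:,2]>.052]; print(len(q),len(t),t.mean(0) if len(t) else 0,'low',q[q[:,2]<=.052].mean(0))
s=get_state();p=s["eef_pos"];A=np.array([.5724,-.0584]);d=p[:2]-A
y=R.from_quat(s["tcp_rot"]).as_matrix()[:,1]
print(p,s["contact_force"],'r',np.hypot(*d),'ang',np.degrees(np.arctan2(d[1],d[0])),'yaw',np.degrees(np.arctan2(y[1],y[0])),s["time"])
E
python3 chk.py
```

```text
63 9 [ 0.59524206 -0.13362589  0.07453964] low [ 0.58339593 -0.10199625  0.04405103]
[ 0.57516055 -0.13267777  0.07043517] [ 4.30418127 -0.87860163 -3.051972  ] r 0.07432905136241068 ang -87.87157190806697 yaw 0.995461668901522 5.25
```

The push works: reaction is 4–5 N, as expected, and the radius holds at 74 mm. Continuing the arc.

step_arm:
  commands:
    - {"x":0.2,"y":-5.2,"z":0,"spin":4,"gripper":0.3}
    - {"x":0.2,"y":-5.2,"z":0,"spin":4,"gripper":0.3}
    - {"x":0.2,"y":-5.2,"z":0,"spin":4,"gripper":0.3}
    - {"x":0.2,"y":-5.2,"z":0,"spin":4,"gripper":0.3}
    - {"x":0.2,"y":-5.2,"z":0,"spin":4,"gripper":0.3}
    - {"x":0.2,"y":-5.2,"z":0,"spin":4,"gripper":0.3}
    - {"x":0.2,"y":-5.2,"z":0,"spin":4,"gripper":0.3}
    - {"x":0.2,"y":-5.2,"z":0,"spin":4,"gripper":0.3}
    - {"x":0.2,"y":-5.2,"z":0,"spin":4,"gripper":0.3}
    - {"x":0.2,"y":-5.2,"z":0,"spin":4,"gripper":0.3}

```text
time: 6.25
eef_pos: [0.5274, -0.1179, 0.0709]
tcp_rot: [0.902, 0.432, 0.001, 0.004]
contact_force: [2.0, -7.0, -4.1]
opening: 0.349
finger_force: 3.2
```

step_arm:
  commands:
    - {"x":0.2,"y":-5.2,"z":0,"spin":4,"gripper":0.3}
    - {"x":0.2,"y":-5.2,"z":0,"spin":4,"gripper":0.3}
    - {"x":0.2,"y":-5.2,"z":0,"spin":4,"gripper":0.3}
    - {"x":0.2,"y":-5.2,"z":0,"spin":4,"gripper":0.3}
    - {"x":0.2,"y":-5.2,"z":0,"spin":4,"gripper":0.3}
    - {"x":0.2,"y":-5.2,"z":0,"spin":4,"gripper":0.3}
    - {"x":0.2,"y":-5.2,"z":0,"spin":4,"gripper":0.3}
    - {"x":0,"y":0,"z":0,"spin":0,"gripper":0.3}
    - {"x":0,"y":0,"z":0,"spin":0,"gripper":0.3}
    - {"x":0,"y":0,"z":0,"spin":0,"gripper":0.3}

```text
time: 7.25
eef_pos: [0.5045, -0.0885, 0.0708]
tcp_rot: [0.979, 0.203, 0.0, 0.002]
contact_force: [-2.0, -4.4, 1.4]
opening: 0.351
finger_force: 1.9
```

```bash
python3 chk.py; python3 - <<'E'
from h import *
c=shot("scene"); cv2.imwrite("pics/c3.png",cv2.resize(c["color"][120:295,180:380,::-1],(800,600),interpolation=cv2.INTER_CUBIC))
E
```

```text
68 0 0 low [ 0.53560244 -0.08426985  0.04543531]
[ 0.50449304 -0.08851177  0.07079193] [-1.4168475  -4.58358894  0.73572748] r 0.07428373934902323 ang -156.08621354207293 yaw -66.60559512999488 7.3
```

View pics/c3.png

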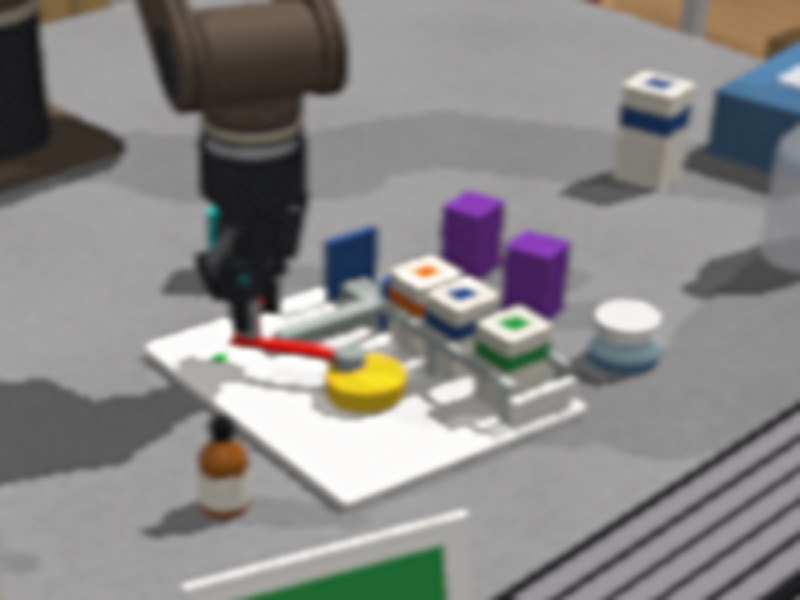

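The lever at (235,340)–(345,355) is a few degrees short of the dot at (220,357), which matches the finger slack. Six degrees more.

step_arm:
  commands:
    - {"x":0.2,"y":-3.9,"z":0,"spin":3,"gripper":0.3}
    - {"x":0.2,"y":-3.9,"z":0,"spin":3,"gripper":0.3}
    - {"x":0,"y":0,"z":0,"spin":0,"gripper":0.3}
    - {"x":0,"y":0,"z":0,"spin":0,"gripper":0.3}
    - {"x":0,"y":4,"z":0,"spin":0,"gripper":0.3}
    - {"x":0,"y":2,"z":0,"spin":0,"gripper":0.3}
    - {"x":0,"y":0,"z":-10,"spin":0,"gripper":0.3}
    - {"x":0,"y":0,"z":-20,"spin":0,"gripper":0.3}
    - {"x":0,"y":0,"z":-20,"spin":0,"gripper":0.3}
    - {"x":0,"y":0,"z":-20,"spin":0,"gripper":0.3}

```text
time: 8.35
eef_pos: [0.5031, -0.0849, 0.1408]
tcp_rot: [0.989, 0.15, 0.0, -0.0]
contact_force: [-0.2, -0.3, -0.0]
opening: 0.349
finger_force: 0.0
```

```bash
python3 chk.py; python3 - <<'E'
from h import *
c=shot("top"); P=cloud(c); hsv=cv2.cvtColor(c["color"],cv2.COLOR_RGB2HSV)
m=(hsv[:,:,0]<6)&(hsv[:,:,1]>150)&(hsv[:,:,2]>60); m[:155]=0;m[275:]=0;m[:,:280]=0;m[:,345:]=0
q=P[m]; print("top red",len(q),q.mean(0) if len(q) else 0)
cv2.imwrite("pics/c4a.png",cv2.resize(c["color"][150:300,220:370,::-1],(400,400),interpolation=cv2.INTER_CUBIC))
c=shot("scene"); cv2.imwrite("pics/c4b.png",cv2.resize(c["color"][170:270,200:300,::-1],(400,400),interpolation=cv2.INTER_CUBIC))
cv2.imwrite("pics/c4.png",np.hstack([cv2.imread("pics/c4a.png"),cv2.imread("pics/c4b.png")]))
E
```

```text
97 27 [ 0.50904149 -0.09225757  0.07325673] low [ 0.53136657 -0.08099783  0.04574998]
[ 0.50539873 -0.08565772  0.14466631] [ 2.38279111 -0.25796727  2.2019441 ] r 0.0723336291989747 ang -157.8623299840625 yaw -72.67935124463405 8.4
top red 0 0
```

View pics/c4.png

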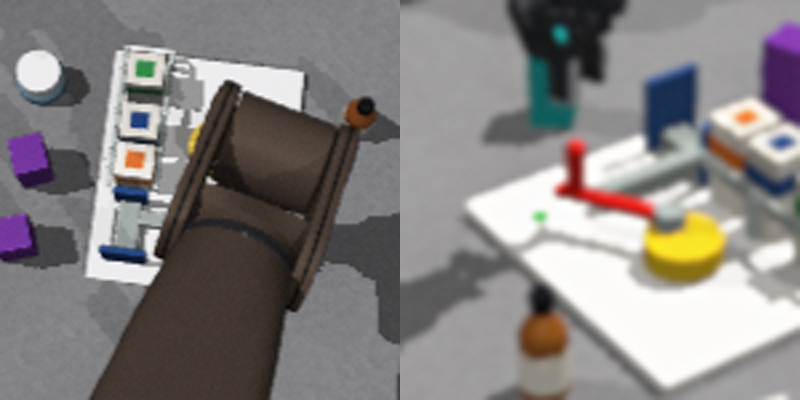

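The left half is blocked by the arm. The right half shows the lever and peg at (575,165), aligned with the dot at (540,217). The peg bearing is -156.3°, so the cam is about 0. Now I'll go behind the push pad with shut fingers.

step_arm:
  commands:
    - {"x":0,"y":0,"z":0,"spin":7.9,"gripper":1}
    - {"x":0,"y":0,"z":0,"spin":7.9,"gripper":1}
    - {"x":0,"y":0,"z":0,"spin":7.7,"gripper":1}
    - {"x":-18,"y":-24,"z":0,"spin":0,"gripper":1}
    - {"x":-18,"y":-24,"z":0,"spin":0,"gripper":1}
    - {"x":-18,"y":-24,"z":0,"spin":0,"gripper":1}
    - {"x":-18,"y":-24,"z":0,"spin":0,"gripper":1}
    - {"x":-18,"y":-24,"z":0,"spin":0,"gripper":1}
    - {"x":0,"y":0,"z":0,"spin":0,"gripper":1}
    - {"x":0,"y":0,"z":0,"spin":0,"gripper":1}

```text
time: 9.5
eef_pos: [0.4259, 0.0443, 0.1385]
tcp_rot: [0.999, -0.053, -0.001, 0.0]
contact_force: [0.6, -0.4, -0.6]
opening: 0.003
finger_force: 0.0
```

```bash
cat > disp.py <<'E'
from h import *
O=np.array([.5806,.0262]);ex=np.array([.99407,-.1087]);ey=np.array([.1087,.99407])
s=get_state();p=s["eef_pos"];y=R.from_quat(s["tcp_rot"]).as_matrix()[:,1]
print('tcp disp',ex@(p[:2]-O),ey@(p[:2]-O),p[2],'yaw',np.degrees(np.arctan2(y[1],y[0])),s["contact_force"],s["time"])
c=shot("scene");P=cloud(c);hsv=cv2.cvtColor(c["color"],cv2.COLOR_RGB2HSV)
m=cv2.inRange(hsv,(105,110,30),(122,255,255))>0
D=P[:,:,:2]-O; dx=D@ex; dy=D@ey
k=m&(abs(dy)<.035)&(dx<-.05)&(dx>-.15)&(P[:,:,2]>.04)&(P[:,:,2]<.095)
print('pad front/top pts',k.sum(),'x med',np.median(dx[k]),np.percentile(dx[k],[5,95]),'y',np.percentile(dy[k],[2,98]),'z',P[:,:,2][k].max())
E
python3 disp.py
```

```text
tcp disp -0.15579681453126873 0.0012036112737472114 0.13846210705017165 yaw -96.12646564015984 [ 0.59197778 -0.38951186 -0.55287147] 9.5
pad front/top pts 117 x med -0.11251325687218115 [-0.11550114 -0.10922545] y [-0.02200725  0.01839055] z 0.07850606882752209
```

The pad's front face is at x ≈ -0.1125 in the dispenser frame, so travel is about 10 mm and the slide is still back. Descending, then pushing slowly along tool +x.

step_arm:
  commands:
    - {"x":0,"y":0,"z":13,"spin":0,"gripper":1}
    - {"x":0,"y":0,"z":13,"spin":0,"gripper":1}
    - {"x":0,"y":0,"z":13,"spin":0,"gripper":1}
    - {"x":0,"y":0,"z":13,"spin":0,"gripper":1}
    - {"x":0,"y":0,"z":13,"spin":0,"gripper":1}
    - {"x":0,"y":0,"z":13,"spin":0,"gripper":1}
    - {"x":0,"y":0,"z":0,"spin":0,"gripper":1}
    - {"x":5,"y":0,"z":0,"spin":0,"gripper":1}
    - {"x":5,"y":0,"z":0,"spin":0,"gripper":1}
    - {"x":5,"y":0,"z":0,"spin":0,"gripper":1}

```text
time: 10.55
eef_pos: [0.4428, 0.042, 0.0621]
tcp_rot: [0.999, -0.054, 0.001, 0.0]
contact_force: [-1.0, 0.8, 0.6]
opening: -0.004
finger_force: 0.0
```

step_arm:
  commands:
    - {"x":4,"y":0,"z":0,"spin":0,"gripper":1}
    - {"x":3,"y":0,"z":0,"spin":0,"gripper":1}
    - {"x":3,"y":0,"z":0,"spin":0,"gripper":1}
    - {"x":3,"y":0,"z":0,"spin":0,"gripper":1}
    - {"x":3,"y":0,"z":0,"spin":0,"gripper":1}
    - {"x":3,"y":0,"z":0,"spin":0,"gripper":1}
    - {"x":3,"y":0,"z":0,"spin":0,"gripper":1}
    - {"x":3,"y":0,"z":0,"spin":0,"gripper":1}
    - {"x":3,"y":0,"z":0,"spin":0,"gripper":1}
    - {"x":3,"y":0,"z":0,"spin":0,"gripper":1}

```text
time: 11.55
eef_pos: [0.4723, 0.039, 0.0612]
tcp_rot: [0.999, -0.054, -0.0, -0.0]
contact_force: [-3.3, 0.6, 2.2]
opening: -0.004
finger_force: 1.9
```

```bash
python3 disp.py
```

```text
tcp disp -0.1090784995881253 0.0009104350157888437 0.061185862352910424 yaw -96.21555554365128 [-3.26782239  0.57325185  2.19758426] 11.55
pad front/top pts 133 x med -0.08991499318771352 [-0.09337687 -0.08656405] y [-0.02163398  0.02168084] z 0.08094364592664083
```

step_arm:
  commands:
    - {"x":3,"y":0,"z":0,"spin":0,"gripper":1}
    - {"x":3,"y":0,"z":0,"spin":0,"gripper":1}
    - {"x":3,"y":0,"z":0,"spin":0,"gripper":1}
    - {"x":3,"y":0,"z":0,"spin":0,"gripper":1}
    - {"x":3,"y":0,"z":0,"spin":0,"gripper":1}
    - {"x":3,"y":0,"z":0,"spin":0,"gripper":1}
    - {"x":3,"y":0,"z":0,"spin":0,"gripper":1}
    - {"x":2,"y":0,"z":0,"spin":0,"gripper":1}
    - {"x":1,"y":0,"z":0,"spin":0,"gripper":1}
    - {"x":0,"y":0,"z":0,"spin":0,"gripper":1}

```text
time: 12.6
eef_pos: [0.4962, 0.0363, 0.0611]
tcp_rot: [0.999, -0.054, -0.0, 0.0]
contact_force: [-3.2, 0.2, -0.5]
opening: -0.002
finger_force: 1.8
```

```bash
python3 disp.py
```

```text
tcp disp -0.08503428563395249 0.0008707600870788106 0.06112545560370582 yaw -96.21665464402281 [-3.2125628   0.15985894 -0.54816352] 12.6
pad front/top pts 133 x med -0.06650508811206614 [-0.06957177 -0.06302496] y [-0.02198422  0.02122337] z 0.07995070279665528
```

step_arm:
  commands:
    - {"x":1,"y":0,"z":0,"spin":0,"gripper":1}
    - {"x":1,"y":0,"z":0,"spin":0,"gripper":1}
    - {"x":1,"y":0,"z":0,"spin":0,"gripper":1}
    - {"x":0.5,"y":0,"z":0,"spin":0,"gripper":1}
    - {"x":0,"y":0,"z":0,"spin":0,"gripper":1}
    - {"x":0,"y":0,"z":0,"spin":0,"gripper":1}
    - {"x":0,"y":0,"z":0,"spin":0,"gripper":1}
    - {"x":0,"y":0,"z":0,"spin":0,"gripper":1}
    - {"x":0,"y":0,"z":0,"spin":0,"gripper":1}
    - {"x":0,"y":0,"z":0,"spin":0,"gripper":1}

```text
time: 13.65
eef_pos: [0.4982, 0.0361, 0.0612]
tcp_rot: [0.999, -0.054, -0.002, 0.0]
contact_force: [-9.3, -0.6, 3.3]
opening: 0.0
finger_force: 4.4
```

```bash
python3 disp.py
```

```text
tcp disp -0.08303727494569428 0.0008826131779716708 0.06116831789772221 yaw -96.19736635326085 [-9.28407059 -0.58394587  3.3214705 ] 13.65
pad front/top pts 128 x med -0.06420570942683143 [-0.06764125 -0.06063464] y [-0.02156065  0.02002013] z 0.08083670899437956
```

The force rose to 9 N after only 2 mm of movement, so the slide is at its stop. Backing off, lifting and looking.

step_arm:
  commands:
    - {"x":-4,"y":0,"z":0,"spin":0,"gripper":1}
    - {"x":-10,"y":0,"z":0,"spin":0,"gripper":1}
    - {"x":-12,"y":0,"z":0,"spin":0,"gripper":1}
    - {"x":0,"y":0,"z":-25,"spin":0,"gripper":1}
    - {"x":0,"y":0,"z":-30,"spin":0,"gripper":1}
    - {"x":0,"y":0,"z":-30,"spin":0,"gripper":1}
    - {"x":0,"y":-35,"z":-20,"spin":0,"gripper":1}
    - {"x":0,"y":-40,"z":0,"spin":0,"gripper":1}
    - {"x":0,"y":-40,"z":0,"spin":0,"gripper":1}
    - {"x":0,"y":-40,"z":0,"spin":0,"gripper":1}

```text
time: 14.7
eef_pos: [0.4905, 0.1943, 0.1672]
tcp_rot: [0.999, -0.054, 0.001, -0.0]
contact_force: [-0.5, -0.7, 0.3]
opening: 0.001
finger_force: 0.0
```

step_arm:
  commands:
    - {"x":0,"y":-40,"z":0,"spin":0,"gripper":1}
    - {"x":0,"y":-40,"z":0,"spin":0,"gripper":1}
    - {"x":0,"y":-40,"z":0,"spin":0,"gripper":1}
    - {"x":0,"y":-30,"z":0,"spin":0,"gripper":1}
    - {"x":0,"y":0,"z":0,"spin":0,"gripper":1}
    - {"x":0,"y":0,"z":0,"spin":0,"gripper":1}
    - {"x":0,"y":0,"z":0,"spin":0,"gripper":1}
    - {"x":0,"y":0,"z":0,"spin":0,"gripper":1}
    - {"x":0,"y":0,"z":0,"spin":0,"gripper":1}
    - {"x":0,"y":0,"z":0,"spin":0,"gripper":1}

```text
time: 15.7
eef_pos: [0.507, 0.3413, 0.1664]
tcp_rot: [0.998, -0.055, 0.0, -0.0]
contact_force: [-0.7, 0.3, 0.5]
opening: 0.001
finger_force: 0.0
```

```bash
python3 disp.py; python3 chk.py; python3 - <<'E'
from h import *
O=np.array([.5806,.0262]);ex=np.array([.99407,-.1087]);ey=np.array([.1087,.99407])
c=shot("top"); P=cloud(c); D=P[:,:,:2]-O; dx=D@ex; dy=D@ey
hsv=cv2.cvtColor(c["color"],cv2.COLOR_RGB2HSV)
k=(abs(dy)<.02)&(abs(P[:,:,2]-.087)<.006)&(dx>-.03)&(dx<.13)
print('tops x',np.percentile(dx[k],[1,50,99]),k.sum())
for n,lo,hi in(("orange",(6,150,100),(16,255,255)),("blue",(105,120,30),(122,255,255)),("green",(50,120,60),(75,255,255))):
    q=k&(cv2.inRange(hsv,lo,hi)>0); print(n,q.sum(),dx[q].mean(),dy[q].mean())
a=cv2.resize(c["color"][150:300,220:370,::-1],(400,400),interpolation=cv2.INTER_CUBIC)
c=shot("scene"); b=cv2.resize(c["color"][170:290,210:330,::-1],(400,400),interpolation=cv2.INTER_CUBIC)
cv2.imwrite("pics/c5.png",np.hstack([a,b]))
E
```

```text
tcp disp -0.1074356306348798 0.30519810144365717 0.1664364404644793 yaw -96.27982858982803 [-0.67676106  0.33938937  0.47834098] 15.7
pad front/top pts 131 x med -0.06411610578153897 [-0.06778374 -0.06052839] y [-0.02116798  0.02251967] z 0.08065711825826982
94 36 [ 0.50836573 -0.09209198  0.07425404] low [ 0.5342515  -0.08163112  0.0455609 ]
[0.50693035 0.34158336 0.16641282] [-0.16435858 -1.01062863  0.03104449] r 0.4053060112963919 ang 99.29579555090805 yaw -96.253017822136 15.8
tops x [0.00291925 0.05557052 0.10884133] 508
orange 36 0.020003285813261325 0.0004516219369679363
blue 34 0.05568003971804657 -0.0009861454586113905
green 29 0.09216281734832188 0.001290950072591102
```

View pics/c5.png

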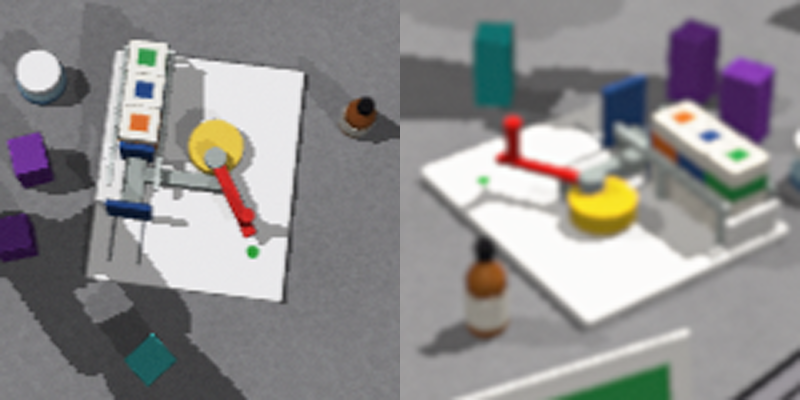

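Both views show the lever pointing at the dot. The cartons are upright in a closed row with centres at x = 20, 56 and 92 mm, which is what a fully home slide gives. The hand is clear of everything.

```bash
python3 -c "
from plant import *
print(sign_off())"
```

```text
the job is handed in; nothing more can be done
None
```

The job is handed in; no verdict came back. By my last measurements the cam was at its low point, the slide home, the three cartons upright in a closed row against the lip, and the robot clear of everything.

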